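# Lock the air wand into the bench air outlet

## Task

The air wand lies on the bench with its yellow stripe turned to one side. Roll it over so that the stripe faces up, setting it down on the bench and letting go of it, then take it again and push its brass plug into the air outlet's coupler, stripe in line with the white mark, until it clicks fully home and stays locked when you let go. Leave the clay jar, the solder tin and the polish bar where they stand.

Things in the scene. Friction and masses are not known exactly. Their poses are not given: they have to be found in the camera images.
- wand_mid (a point): Middle of the air wand's black octagonal grip (100 mm long, 36 mm across flats, each flat 15 mm wide), on its axis, 18 mm above the bench as it lies. Whole wand 182 mm, about 0.18 kg; brass plug 48 mm long at one end, tapered steel nozzle 34 mm at the other. x axis: along the wand to the plug; z axis: out through the yellow stripe. Suits a grasp from above across the grip.
- wand_stripe (a point): Yellow stripe along one flat of the wand's grip, middle of that flat, 18 mm from the axis along z. At the start the wand lies with the stripe on a flat next to the top one, so z leans 45 degrees, turned about the wand's axis. Let go within about 20 degrees of a flat, the wand tips on to that flat.
- wand_key (a point): Outer edge of the yellow key on the plug, on the stripe's side: a fin 5 mm wide with a pointed front, 15 mm long (2 to 17 mm ahead of the grip's end), standing 5 mm off the plug's 18 mm thick shank, 14 mm from the axis.
- wand_nose (a point): Tip of the wand's plug, on its axis, 98 mm ahead of the grip's middle (the grip ends 50 mm ahead). The nose is a cone, 9 mm across at the tip, 18 mm after 12 mm; a groove 9 mm long, beginning 16 mm behind the tip, takes the latches. Same axes as wand_mid.
- coupler_mouth (a point): Centre of the mouth of the air outlet's coupler, 21 mm above the bench: a level eight-sided aluminium tube, 36 mm across, 56 mm long, standing out of the front of a blue block with a gauge, fixed to the bench. x axis: level, into the 20 mm bore; z axis: up. Fully home, the grip's end face meets the mouth (nose 48 mm inside); a push of over 20 N means the stop or a jam.
- coupler_mark (a point): White mark on top of the coupler, 40 mm behind the mouth, 39 mm above the bench, in line with the keyway: a slot 8 mm wide through the top of the tube, from the mouth 22 mm back. Only with the wand's key upright in this slot (within about 7 degrees) does the plug go in past 31 mm.
- latch_left (a joint): Outward travel (m) of the left orange latch button on the coupler's side: 0 at rest and when snapped into the plug's groove, about 0.0025 while it rides on the plug. Latches snap in when the nose is 46 mm inside; the wand may then spring back to that depth and is held. Pushing past latches and valve pin takes about 8 to 15 N.
- latch_right (a joint): The same for the right orange latch button.
- valve_pin (a joint): Inward travel (m) of the brass spring pin deep in the coupler: 0 at rest; the plug's nose meets it 36 mm inside and pushes it about 0.010 to 0.012 when home. It pushes back with 2 to 3.5 N; a plug that is not locked does not stay home.
- clay_jar_mid (a point): Terracotta-coloured jar, about 52 mm wide and 79 mm tall with its wire loop, standing loose left of the work; the point is 30 mm up. To be left alone.
- solder_tin_mid (a point): Round flat tin with a dark green lid, 65 mm across, 21 mm high, loose; the point is at its centre. To be left alone.
- polish_bar_mid (a point): Green bar of polish, 37 x 92 x 33 mm, loose, at the right; the point is at its centre. To be left alone.
Mind the look-alikes: they are no part of the job. Leave any purple look-alike of the part that bears coupler_mouth alone.

How it is judged (in metres and radians):
On the way:
1. the wand lies on the bench, clear of the coupler, with its stripe up, let go (angle between wand_mid's own z axis and vertical below 0.15 rad and height (world z) of wand_mid below 0.022 m and contact force between the fingers and air_wand below 0.1 N and distance between wand_nose and coupler_mouth above 0.052 m), for 0.2 s.
At the end, for the whole second after the job is handed in: The wand's plug is in the coupler with its nose at least 44.5 mm inside the mouth, both latches are snapped in (each within 1.2 mm of rest), the wand is in line with the bore (within 0.12 rad) with its stripe up (within 0.25 rad), and it has been let go (x of wand_nose in the frame of coupler_mouth above 0.0445 m and value of joint each of latch_left, latch_right below 0.0012 m and distance between wand_nose and coupler_mouth below 0.052 m and angle between wand_mid's own z axis and vertical below 0.25 rad and angle between the x axis of wand_mid and the x axis of coupler_mouth, either way round below 0.12 rad and contact force between the fingers and air_wand below 0.1 N); the robot touches nothing.
It fails at once if the clay jar is moved by more than 25 mm (distance of clay_jar_mid from where it was at the start of the episode above 0.025 m).
It fails at once if the solder tin is moved by more than 25 mm (distance of solder_tin_mid from where it was at the start of the episode above 0.025 m).
It fails at once if the polish bar is moved by more than 25 mm (distance of polish_bar_mid from where it was at the start of the episode above 0.025 m).
It also fails if it takes over 48 s, if anything falls off the work surface, if the arm or the gripper's body presses on something with over 40 N, if the wrist force passes 120 N, or if a joint passes its speed limit or range.

## Robot

A 6-joint arm with a two-finger parallel gripper is mounted at the origin on a cart in front of the work surface, level with it; the furniture and walls round the work are solid. World frame = base frame: x ahead of the robot, y to its left, z up, the work surface at z = 0. Lengths are in m, angles in degrees, forces in N, time in s.
With the tool pointing down it reaches from about 0.3 to 0.75 m from the base axis. Payload 8.5 kg.
Tool frame: the origin (TCP) lies at the very end of the fingers, on their centre line; the grasp point (between the pads) lies 19 mm behind it; z points along the fingers, y is the line along which they close (so a half turn about z gives the same grasp; the last joint's range is limited). The gripper opens to 85 mm and grips with 20 to 120 N. Pads are 22 mm wide; open, the fingers measure 114 mm over their backs; the gripper's body (76 mm by 85 mm) begins 54 mm behind the grasp point. The pads swing forward as they close: fully open they stand 13 mm farther back than shut.
Start: joints at [-77.882, 21.807, 74.336, -0, 83.858, -12.336], TCP at [0.228, -0.501, 0.231] pointing down, gripper open.
Joint ranges: [-178.18, 178.18], [-50.72, 133.34], [12.68, 142.11], [-81.47, 261.47], [9.98, 163.14], [-165.26, 165.26]. Speed limits (degrees/s): [136.94, 136.94, 180, 180, 180, 180].

## Interface

Orientations are given as a 3x3 rotation matrix whose columns are the frame's x, y, z axes.
In Python, from rig import env gives the robot as it stands.
- The arm moves only by the tool move_arm, never from a script. Its argument "plan" is a list of rows, each a list of 7 numbers: the turn, a rotation vector about the tool's x, y, z in degrees, then the shift along the tool's x, y, z in cm, then the gripper command: -1 is shut, 1 is fully open, values between are in proportion. In form: [[ax, ay, az, tx, ty, tz, jaw], ...]. A call has 1 to 5 rows; each row is the pose to reach, as a shift and turn from the pose commanded when the call began, along the tool's axes at that moment; what a row does not reach only later rows make up. A row lasts 1/10 s, in which the tool goes at most 50 mm and 8.59 degrees, less where a joint would pass 70% of its speed; a pose out of reach is approached as far as the arm can. A call with a gripper value outside its range is refused whole. The fingers move at their own pace and stop on an object; "squeeze" is the grip in N (left out, the last holds). Time passes only in rows, so rows that repeat a pose let the fingers close. It gives the time, the measured TCP pose, the force, the opening and the grip force at its end, in the units of the state.
- env.observe(): the state, without advancing time (a new reading comes with each control period).
- env.get_image(name): name is "scene" or "side" or "wrist"; returns a dict with "color" (480x640x3 uint8, red, green, blue), "fov_y" (degrees; the focal length in pixels is half the picture's height over the tangent of half this angle, whatever the lens; pixels are square), "cx", "cy" (the principal point, pixels), "R" (3x3) and "t" (3): a world point X has camera coordinates R X + t. Camera axes: x right, y down, z forward; pixel columns grow to the right and rows downward; lengths in m; the calibration is good to about 2 mm. The wrist camera is an equidistant fisheye: a pixel r from the principal point sees the ray r / f radians off the axis. A picture is of the moment at which its call begins. There is no depth.
- env.close_job(): hands the job in; it is judged then, once.
Trained networks look in a picture, given as the dict that the camera call returned (one of the last four; its "shot" number tells which), for a name from the list of things; names that differ only in an ending like _2 or _b are one class to them, and where a whole thing is asked for, a point or a joint stands for the part that bears it (a point fixed in the world has none). Each returns a list of dicts, best first, with "conf" (0 to 1); they miss things now and then, are a little off and sometimes report something else, mostly with a low value. They report only what shows in the picture. A call takes as long as a camera call. They do not tell look-alikes from the thing itself.
- env.outline_of(target, picture): "mask" (480x640 bool, what is visible of it) and "bbox" ([centre column, centre row, width, height] in pixels, round what is visible of it).
- env.tip_of(target, picture): "pixel" ([column, row] in pixels: a listed point, or the origin of a listed thing).
The state is a dict: "time_s": time; "q": joint angles; "qvel": joint speeds; "joint_efforts": joint torques, N m; "position": TCP position; "tool_rot": TCP orientation; "ft_force": force on the tool from outside, world axes, zero at the start; "wrist_torque": the same for the moment, N m; "grip_width": finger opening in m; "gripper_force": force on a finger pad.
Only numpy, scipy, OpenCV 4.12 (cv2) and the standard library are available. Lean on these libraries where they do the work, as an engineer would, in place of code of your own. Each camera call takes 0.05 s, during which the arm holds its last target. There are 200 camera calls.

## Working session

There is one attempt and no reset: what is moved stays moved. The work goes in short steps, Python scripts to look and compute and a tool call to move; the robot and the scene stay as the last step left them, time stands still between calls to the robot, and variables do not carry over. Pictures are saved under pics/ and viewed, at most 10 in all, crops included, and the job is handed in when it is done.

Besides the shell and the picture viewer there is one more tool, called after "Request:" as name(argument=value, ...), one argument or row to a line, values as JSON. move_arm: Moves the arm, as the interface text tells. Its arguments: {"type":"object","properties":{"plan":{"type":"array"},"squeeze":{"type":"number"}},"required":["plan"]}

```bash
mkdir -p pics; cat > h.py <<'E'
import numpy as np, cv2
from rig import env
def ray(p,px):
    f=240/np.tan(np.radians(p["fov_y"])/2); R=np.array(p["R"]);t=np.array(p["t"])
    d=np.array([px[0]-p["cx"],px[1]-p["cy"]])/f
    if p.get("name")=="wrist":
        r=np.linalg.norm(d); v=np.array([*(d/r*np.sin(r)),np.cos(r)]) if r>0 else np.array([0,0,1.])
    else: v=np.array([*d,1.])
    return -R.T@t, R.T@v
def at(p,px,z):
    o,d=ray(p,px); return o+d*(z-o[2])/d[2]
def shot(n,fn=None):
    p=env.get_image(n); p["name"]=n
    if fn: cv2.imwrite("pics/"+fn,p["color"][:,:,::-1])
    return p
def tri(a):
    A=np.zeros((3,3));b=np.zeros(3)
    for p,px in a:
        o,d=ray(p,px);d=d/np.linalg.norm(d);M=np.eye(3)-np.outer(d,d);A+=M;b+=M@o
    return np.linalg.solve(A,b)
H=dict(wand_mid=.018,wand_stripe=.031,wand_nose=.018,wand_key=.028,coupler_mouth=.021,coupler_mark=.039,clay_jar_mid=.03,solder_tin_mid=.0105,polish_bar_mid=.0165)
E
python3 - <<'E'
from h import *
np.set_printoptions(precision=4,suppress=True)
for n in("scene","side"):
    p=shot(n,n+"0.png"); print(n,-np.array(p["R"]).T@p["t"])
    for k,z in H.items():
        for r in env.tip_of(k,p)[:3]: print(k,np.round(r["pixel"]),round(r["conf"],2),at(p,r["pixel"],z))
E
```

```text
scene [-0.0106 -1.2028  0.7054]
wand_mid [316. 298.] 0.91 [ 0.4801 -0.2376  0.018 ]
wand_stripe [412. 279.] 0.73 [ 0.6877 -0.2823  0.031 ]
wand_stripe [312. 293.] 0.57 [ 0.4746 -0.2333  0.031 ]
wand_nose [353. 285.] 0.82 [ 0.5743 -0.2261  0.018 ]
wand_nose [357. 242.] 0.39 [ 0.6834 -0.0611  0.018 ]
wand_key [335. 287.] 0.63 [ 0.527 -0.232  0.028]
coupler_mouth [356. 244.] 0.69 [ 0.6734 -0.0741  0.021 ]
coupler_mouth [219. 253.] 0.66 [0.3685 0.0392 0.021 ]
coupler_mark [316. 298.] 0.74 [ 0.465  -0.2674  0.039 ]
coupler_mark [373. 235.] 0.58 [ 0.7148 -0.0802  0.039 ]
clay_jar_mid [263. 208.] 0.71 [0.5521 0.2079 0.03  ]
clay_jar_mid [357. 243.] 0.68 [ 0.668  -0.0833  0.03  ]
solder_tin_mid [411. 277.] 0.65 [ 0.7098 -0.2485  0.0105]
polish_bar_mid [401. 339.] 0.85 [ 0.557  -0.433   0.0165]
polish_bar_mid [310. 292.] 0.52 [ 0.4824 -0.2079  0.0165]
polish_bar_mid [357. 245.] 0.35 [ 0.6769 -0.0692  0.0165]
side [0.2469 0.8146 0.9314]
wand_mid [362. 216.] 0.7 [ 0.4829 -0.2524  0.018 ]
wand_stripe [363. 216.] 0.95 [ 0.4768 -0.236   0.031 ]
wand_nose [328. 210.] 0.75 [ 0.5757 -0.247   0.018 ]
wand_key [342. 215.] 0.56 [ 0.5308 -0.2243  0.028 ]
coupler_mouth [374. 303.] 0.86 [0.3793 0.0335 0.021 ]
coupler_mouth [266. 245.] 0.61 [ 0.6774 -0.0641  0.021 ]
coupler_mark [253. 235.] 0.92 [ 0.7127 -0.0703  0.039 ]
coupler_mark [363. 294.] 0.71 [0.4045 0.0321 0.039 ]
clay_jar_mid [278. 335.] 0.58 [0.5446 0.1894 0.03  ]
solder_tin_mid [282. 197.] 0.92 [ 0.7162 -0.2671  0.0105]
polish_bar_mid [356. 172.] 0.66 [ 0.5527 -0.438   0.0165]
```

```bash
python3 - <<'E'
import cv2,numpy as np
a=cv2.imread("pics/scene0.png")[180:360,190:450]; b=cv2.imread("pics/side0.png")[150:370,210:430]
a=cv2.resize(a,None,fx=1.5*1,fy=1.5); a=cv2.resize(a,(400,277)); b=cv2.resize(b,(400,400))
c=np.zeros((400,800,3),np.uint8); c[:277,:400]=a; c[:,400:]=b; cv2.imwrite("pics/c0.png",c)
E
```

```text
(no output)
```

View pics/c0.png

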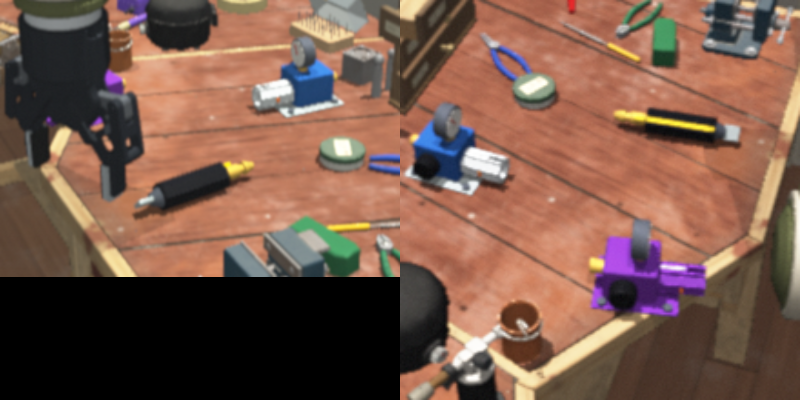

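```bash
python3 - <<'E'
from rig import env
import numpy as np
s=env.observe(); print(np.round(s["tool_rot"],3),s["position"],s["time_s"],s["ft_force"])
E
```

```text
[[ 0.91   0.414 -0.   ]
 [ 0.414 -0.91  -0.   ]
 [-0.     0.    -1.   ]] [ 0.22766514 -0.50064935  0.23133622] 1.0 [-0.18472268 -0.85523091  0.50323268]
```

Blue-block coupler at scene (357,243) / side (266,245) is the real one. The look-alike at side (374,303) is purple, so I leave it alone. In the crop the stripe faces +y, towards the side camera, and the wand's plug points to +x.

```bash
cat >> h.py <<'E'
np.set_printoptions(precision=4,suppress=True)
def shift(target,heading=None,tilt=0):
    "tool-frame move to vertical pose at target TCP with tool x heading (deg), rolled tilt about tool x"
    from scipy.spatial.transform import Rotation as Ro
    s=env.observe();R=np.array(s["tool_rot"]);d=R.T@(np.array(target)-s["position"])*100
    out=[d]
    if heading is not None:
        h=np.radians(heading);X=np.array([np.cos(h),np.sin(h),0]);Z=np.array([0,0,-1.])
        G=np.c_[X,np.cross(Z,X),Z]@Ro.from_euler('x',tilt,degrees=True).as_matrix()
        out.append(Ro.from_matrix(R.T@G).as_rotvec(degrees=True))
    print("shift cm",out[0],"turn",out[1:] )
E
python3 - <<'E'
from h import *
a=shot("scene");b=shot("side")
ok={}
for k,pa,pb in [("mid",(316,298),(362,216)),("nose",(353,285),(328,210)),("mouth",(356,244),(266,245)),("mark",(373,235),(253,235))]:
    ok[k]=tri([(a,pa),(b,pb)]);print(k,ok[k])
for u,v in(("mid","nose"),("mouth","mark")):
    d=ok[v]-ok[u];print(np.degrees(np.arctan2(d[1],d[0])),np.linalg.norm(d))
shift([.46,-.245,.19],6)
E
```

```text
mid [ 0.4797 -0.2428  0.0232]
nose [ 0.571  -0.2359  0.0246]
mouth [ 0.6779 -0.0656  0.0177]
mark [ 0.7173 -0.0743  0.0346]
4.338631093988327 0.09156142883077668
-12.393423968614416 0.043782027015148155
shift cm [ 31.7317 -13.655    4.1326] turn [array([ 0.0046,  0.0008, 18.4563])]
```

Request:
move_arm(
  plan=[
    [0, 0, 19, 31.7, -13.7, 4.1, 1],
    [0, 0, 19, 31.7, -13.7, 4.1, 1],
    [0, 0, 19, 31.7, -13.7, 4.1, 1],
    [0, 0, 19, 31.7, -13.7, 4.1, 1],
    [0, 0, 19, 31.7, -13.7, 4.1, 1],
  ],
  squeeze=60,
)

```text
time_s: 1.6
position: [0.3921, -0.3188, 0.2024]
tool_rot: [[0.996, 0.095, 0.0], [0.095, -0.996, -0.0], [0.0, 0.0, -1.0]]
ft_force: [0.3, -0.7, -0.0]
grip_width: 0.0853
gripper_force: 0.0
```

```bash
python3 -c "
from h import *
shift([.46,-.245,.19],5.5)"
```

```text
shift cm [ 7.4557 -6.7069  1.239 ] turn [array([ 0.0211, -0.0157, -0.0731])]
```

Request:
move_arm(
  plan=[
    [0, 0, 0, 7.4, -6.7, 1.2, 1],
    [0, 0, 0, 7.4, -6.7, 1.2, 1],
    [0, 0, 0, 7.4, -6.7, 1.2, 1],
    [0, 0, 0, 7.4, -6.7, 1.2, 1],
  ],
)

```text
time_s: 2.0
position: [0.4588, -0.246, 0.1903]
tool_rot: [[0.995, 0.097, -0.0], [0.097, -0.995, -0.0], [-0.0, 0.0, -1.0]]
ft_force: [-0.6, 0.1, 0.4]
grip_width: 0.0853
gripper_force: 0.0
```

```bash
python3 - <<'E'
from h import *
s=env.observe();print(s["position"])
p=shot("wrist","w1.png");print(-np.array(p["R"]).T@p["t"])
for k in("wand_mid","wand_nose","wand_stripe","wand_key","coupler_mouth","coupler_mark"):
    for r in env.tip_of(k,p)[:2]: print(k,np.round(r["pixel"]),round(r["conf"],2),at(p,r["pixel"],H[k]))
E
```

```text
[ 0.4588 -0.246   0.1903]
[ 0.534  -0.2374  0.3328]
wand_mid [317. 201.] 0.81 [ 0.4725 -0.2378  0.018 ]
wand_nose [324.  84.] 0.72 [ 0.5724 -0.2338  0.018 ]
wand_stripe [304. 201.] 0.81 [ 0.4734 -0.2271  0.031 ]
wand_key [310. 132.] 0.59 [ 0.5307 -0.2264  0.028 ]
coupler_mouth [ 62. 273.] 0.8 [0.3736 0.0362 0.021 ]
coupler_mark [ 43. 243.] 0.62 [0.4135 0.0421 0.039 ]
```

View pics/w1.png

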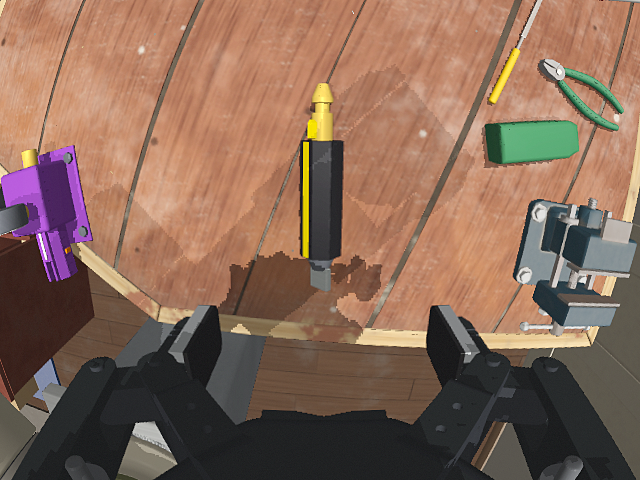

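The wrist view shows the wand vertical in the picture, with the nose at (322,85), the grip at rows 141–260 centred on column 322, and the stripe on the left (+y). I'll take a shallow grasp so that the tilted fingers clear the bench.

Request:
move_arm(
  plan=[
    [0, 0, 0.6, 1.45, -0.25, 5, 1],
    [0, 0, 0.6, 1.45, -0.25, 10, 1],
    [0, 0, 0.6, 1.45, -0.25, 15, 1],
    [0, 0, 0.6, 1.45, -0.25, 18.1, 1],
    [0, 0, 0.6, 1.45, -0.25, 18.1, 1],
  ],
)

```text
time_s: 2.85
position: [0.4706, -0.2418, 0.006]
tool_rot: [[0.996, 0.084, -0.006], [0.084, -0.996, 0.005], [-0.006, -0.006, -1.0]]
ft_force: [-0.4, 0.3, 0.6]
grip_width: 0.0856
gripper_force: 0.0
```

Request:
move_arm(
  plan=[
    [0, 0, 0, 0, 0, 0, -1],
    [0, 0, 0, 0, 0, 0, -1],
    [0, 0, 0, 0, 0, 0, -1],
    [0, 0, 0, 0, 0, 0, -1],
    [0, 0, 0, 0, 0, 0, -1],
  ],
)

```text
time_s: 3.35
position: [0.4732, -0.2432, 0.0113]
tool_rot: [[0.996, 0.085, 0.002], [0.085, -0.996, -0.002], [0.002, 0.002, -1.0]]
ft_force: [-1.3, 0.7, 9.0]
grip_width: 0.0345
gripper_force: 59.9
```

Request:
move_arm(
  plan=[
    [0, 0, 0, 0, 0, -3, -1],
    [0, 0, 0, 0, 0, -6, -1],
    [8, 0, 0, 0, 0, -6, -1],
    [16, 0, 0, 0, 0, -6, -1],
    [24, 0, 0, 0, 0, -6, -1],
  ],
)

```text
time_s: 3.85
position: [0.473, -0.243, 0.0712]
tool_rot: [[0.996, 0.079, -0.032], [0.085, -0.909, 0.408], [0.003, -0.41, -0.912]]
ft_force: [0.8, -0.8, -1.8]
grip_width: 0.0347
gripper_force: 61.2
```

Request:
move_arm(
  plan=[
    [9, 0, 0, 0, 0, 0, -1],
    [9, 0, 0, 0, 0, 0, -1],
    [9, 0, 0, 0, 0, 0, -1],
  ],
)

```text
time_s: 4.15
position: [0.4724, -0.2431, 0.0693]
tool_rot: [[0.996, 0.07, -0.046], [0.084, -0.837, 0.541], [-0.0, -0.543, -0.84]]
ft_force: [0.2, -0.3, -2.5]
grip_width: 0.0346
gripper_force: 61.2
```

```bash
python3 - <<'E'
from h import *
s=env.observe();print(s["position"],s["tool_rot"],s["ft_force"],s["grip_width"])
c=[]
for n in ("side","scene"):
    p=shot(n)
    u=env.outline_of("wand_mid",p)[:1]
    bx=u[0]["bbox"] if u else [340,230,50,50]
    x,y=int(bx[0]),int(bx[1]); c.append(cv2.resize(p["color"][max(0,y-55):y+55,max(0,x-55):x+55,::-1],(400,400),interpolation=cv2.INTER_CUBIC))
    print(n,bx)
cv2.imwrite("pics/t1.png",np.hstack(c))
E
```

```text
[ 0.4724 -0.2431  0.0693] [[ 0.9965  0.0704 -0.0459]
 [ 0.084  -0.837   0.5406]
 [-0.0004 -0.5426 -0.84  ]] [ 0.2302 -0.3275 -2.4571] 0.03457381546616672
side [364.9, 200.7, 71.1, 18.4]
scene [316.4, 278.2, 73.2, 31.9]
```

View pics/t1.png

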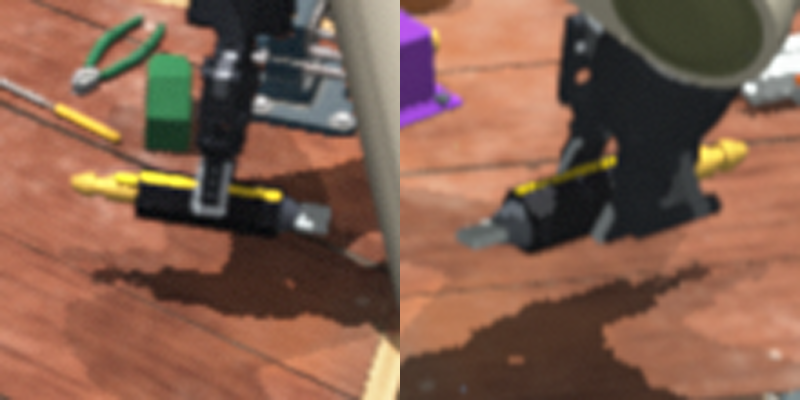

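The wand is held and the stripe is now nearly on top (side crop, about 33 degrees turned). Lowering.

Request:
move_arm(
  plan=[
    [0, 0, 0, 0, 1.36, 2.1, -1],
    [0, 0, 0, 0, 2.17, 3.36, -1],
    [0, 0, 0, 0, 2.5, 3.86, -1],
    [0, 0, 0, 0, 2.5, 3.86, -1],
  ],
)

```text
time_s: 4.75
position: [0.4725, -0.2423, 0.0231]
tool_rot: [[0.996, 0.071, -0.047], [0.085, -0.835, 0.543], [-0.001, -0.545, -0.838]]
ft_force: [-0.3, -0.1, -1.4]
grip_width: 0.0344
gripper_force: 61.2
```

Request:
move_arm(
  plan=[
    [0, 0, 0, 0, 0.11, 0.17, -1],
    [0, 0, 0, 0, 0.22, 0.34, -1],
    [0, 0, 0, 0, 0.22, 0.34, -1],
  ],
)

```text
time_s: 5.05
position: [0.4726, -0.2428, 0.0196]
tool_rot: [[0.996, 0.071, -0.046], [0.085, -0.836, 0.542], [0.0, -0.544, -0.839]]
ft_force: [-0.1, 0.7, -2.2]
grip_width: 0.0345
gripper_force: 61.2
```

Request:
move_arm(
  plan=[
    [0, 0, 0, 0, 0.11, 0.17, -1],
    [0, 0, 0, 0, 0.11, 0.17, -1],
  ],
)

```text
time_s: 5.25
position: [0.4726, -0.2427, 0.0173]
tool_rot: [[0.996, 0.071, -0.046], [0.085, -0.836, 0.543], [-0.0, -0.545, -0.839]]
ft_force: [0.3, -0.5, -1.9]
grip_width: 0.0342
gripper_force: 61.2
```

Request:
move_arm(
  plan=[
    [0, 0, 0, 0, 0.11, 0.17, -1],
    [0, 0, 0, 0, 0.11, 0.17, -1],
  ],
)

```text
time_s: 5.45
position: [0.4725, -0.2427, 0.0152]
tool_rot: [[0.996, 0.071, -0.046], [0.085, -0.836, 0.543], [-0.0, -0.545, -0.839]]
ft_force: [0.1, -0.3, -2.0]
grip_width: 0.0345
gripper_force: 61.2
```

Request:
move_arm(
  plan=[
    [5, 0, 0, 0, 0, 0, -1],
    [5, 0, 0, 0, 0.05, 0.09, -1],
    [5, 0, 0, 0, 0.05, 0.09, -1],
  ],
)

```text
time_s: 5.75
position: [0.4726, -0.243, 0.0143]
tool_rot: [[0.996, 0.066, -0.052], [0.084, -0.786, 0.612], [-0.0, -0.614, -0.789]]
ft_force: [-0.6, -0.7, -0.5]
grip_width: 0.0343
gripper_force: 62.6
```

Request:
move_arm(
  plan=[
    [0, 0, 0, 0, 0, 0, -0.02],
    [0, 0, 0, 0, -0.12, -0.16, 0.1],
    [0, 0, 0, 0, -0.12, -0.5, 0.2],
    [0, 0, 0, 0, -0.12, -1.5, 0.4],
    [0, 0, 0, 0, -0.12, -3, 0.6],
  ],
)

```text
time_s: 6.25
position: [0.474, -0.2604, 0.0391]
tool_rot: [[0.996, 0.067, -0.053], [0.085, -0.785, 0.613], [-0.001, -0.616, -0.788]]
ft_force: [-1.0, -0.3, -0.3]
grip_width: 0.0684
gripper_force: 0.0
```

Request:
move_arm(
  plan=[
    [0, 0, 0, 0, 0, -4, 1],
    [-8, 0, 0, 0, 0, -8, 1],
    [-16, 0, 0, 0, 0, -12, 1],
    [-24, 0, 0, 0, 0, -14, 1],
    [-32, 0, 0, 0, 0, -14, 1],
  ],
)

```text
time_s: 6.75
position: [0.4822, -0.3494, 0.1529]
tool_rot: [[0.997, 0.083, -0.003], [0.083, -0.992, 0.092], [0.005, -0.092, -0.996]]
ft_force: [0.9, 0.3, -0.6]
grip_width: 0.086
gripper_force: 0.0
```

```bash
python3 - <<'E'
from h import *
s=env.observe();print(s["position"],s["tool_rot"],s["ft_force"],s["time_s"])
p=shot("wrist","w2.png")
for k in("wand_mid","wand_nose","wand_stripe","wand_key"):
    z={"wand_key":.032,"wand_stripe":.036}.get(k,H[k])
    for r in env.tip_of(k,p)[:2]: print(k,np.round(r["pixel"]),round(r["conf"],2),at(p,r["pixel"],z))
shift([.53,-.16,.22],0)
E
```

```text
[ 0.4822 -0.3494  0.1529] [[ 0.9966  0.0828 -0.0027]
 [ 0.0827 -0.9923  0.092 ]
 [ 0.0049 -0.092  -0.9958]] [ 0.9092  0.3332 -0.5719] 6.75
wand_mid [213. 225.] 0.6 [ 0.4751 -0.2447  0.018 ]
wand_nose [208. 106.] 0.79 [ 0.5712 -0.2375  0.018 ]
wand_stripe [210. 233.] 0.77 [ 0.4737 -0.2495  0.036 ]
wand_key [206. 158.] 0.89 [ 0.5309 -0.244   0.032 ]
shift cm [  6.424  -18.8085  -5.1341] turn [array([-6.1368,  0.2811,  4.8193])]
```

View pics/w2.png

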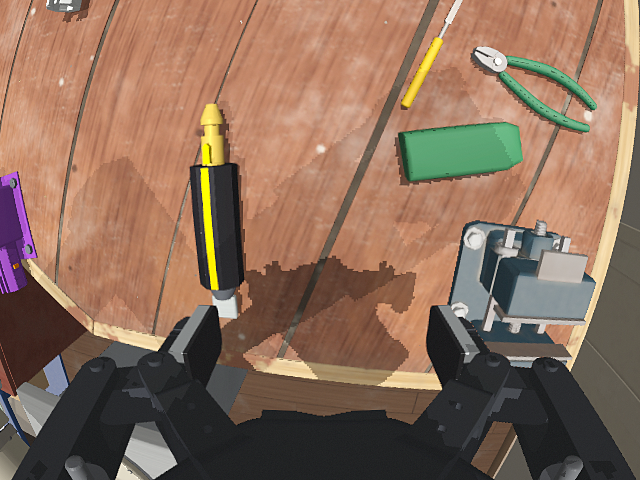

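The stripe is now up: the stripe line runs through (210,230), with the grip at rows 165–290. Next I look at the coupler from above.

```bash
python3 -c "
from h import *
shift([.60,-.075,.2],0)"
```

```text
shift cm [ 14.1149 -26.4307  -2.3054] turn [array([-6.1368,  0.2811,  4.8193])]
```

Request:
move_arm(
  plan=[
    [-6, 0, 5, 1, -2, -3, 1],
    [-6, 0, 5, 5, -9, -4, 1],
    [-6, 0, 5, 14, -26.4, -2.3, 1],
    [-6, 0, 5, 14, -26.4, -2.3, 1],
    [-6, 0, 5, 14, -26.4, -2.3, 1],
  ],
)

```text
time_s: 7.5
position: [0.5695, -0.1452, 0.1961]
tool_rot: [[1.0, -0.004, -0.007], [-0.004, -1.0, 0.002], [-0.007, -0.002, -1.0]]
ft_force: [0.5, -1.3, 0.2]
grip_width: 0.0856
gripper_force: 0.0
```

Request:
move_arm(
  plan=[
    [0, 0, 0, 4.5, -8, 0, 1],
    [0, 0, 0, 4.5, -8, 0, 1],
    [0, 0, 0, 4.5, -8, 0, 1],
    [0, 0, 0, 4.5, -8, 0, 1],
  ],
)

```text
time_s: 7.9
position: [0.6144, -0.0663, 0.1954]
tool_rot: [[1.0, -0.002, -0.007], [-0.002, -1.0, 0.001], [-0.007, -0.001, -1.0]]
ft_force: [-0.8, -1.3, 0.2]
grip_width: 0.0854
gripper_force: 0.0
```

```bash
python3 - <<'E'
from h import *
s=env.observe();print(s["position"],s["tool_rot"],s["time_s"])
p=shot("wrist","w3.png");print(-np.array(p["R"]).T@p["t"])
for k in("coupler_mouth","coupler_mark"):
    for r in env.tip_of(k,p)[:2]: print(k,np.round(r["pixel"],1),round(r["conf"],2),at(p,r["pixel"],H[k]))
E
```

```text
[ 0.6144 -0.0663  0.1954] [[ 1.     -0.0018 -0.0071]
 [-0.0018 -1.      0.0009]
 [-0.0071 -0.0009 -1.    ]] 7.9
[ 0.691  -0.0654  0.3373]
coupler_mouth [328.  144.3] 0.83 [ 0.6759 -0.0686  0.021 ]
coupler_mouth [240.5 417.6] 0.56 [0.3714 0.0342 0.021 ]
coupler_mark [330.8  91.9] 0.91 [ 0.7189 -0.0707  0.039 ]
coupler_mark [227.2 405.3] 0.6 [0.4078 0.0413 0.039 ]
```

View pics/w3.png

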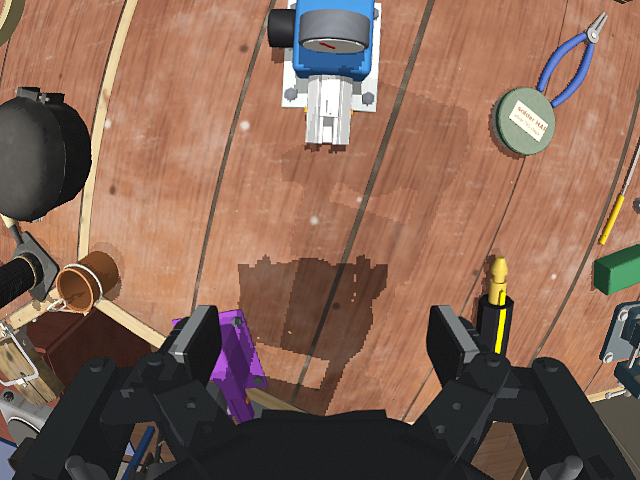

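The blue-block coupler's mouth is at (328,147) and its mark at (331,92). To read its heading exactly I rectify a crop at axis height.

```bash
cat >> h.py <<'E'
def proj(p,X):
    f=240/np.tan(np.radians(p["fov_y"])/2); c=X@np.array(p["R"]).T+np.array(p["t"])
    if p.get("name")=="wrist":
        n=np.linalg.norm(c[...,:2],axis=-1);th=np.arctan2(n,c[...,2]);u=c[...,:2]/n[...,None]*th[...,None]*f
    else: u=c[...,:2]/c[...,2:]*f
    return u+np.array([p["cx"],p["cy"]])
def rect(p,cx,cy,z,w,h,s):
    "top view: image up=+x, image left=+y; w,h metres, s px/m"
    W,Hh=int(w*s),int(h*s);j,i=np.meshgrid(np.arange(W),np.arange(Hh))
    X=np.stack([cx+h/2-i/s,cy+w/2-j/s,np.full(i.shape,z)],-1)
    m=proj(p,X).astype(np.float32)
    return cv2.remap(p["color"],m[...,0],m[...,1],cv2.INTER_CUBIC)[:,:,::-1]
E
python3 - <<'E'
from h import *
p=shot("wrist")
a=rect(p,.70,-.07,.021,.1,.12,4000)   # 400x480
b=rect(p,.70,-.07,.039,.1,.12,4000)
im=np.hstack([a,b]).copy()
for k in range(0,800,40): cv2.line(im,(k,0),(k,479),(0,255,255) if k%400==200 else (120,120,120),1)
for k in range(0,480,40): cv2.line(im,(0,k),(799,k),(120,120,120),1)
cv2.imwrite("pics/r1.png",im)
E
```

```text
(no output)
```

View pics/r1.png

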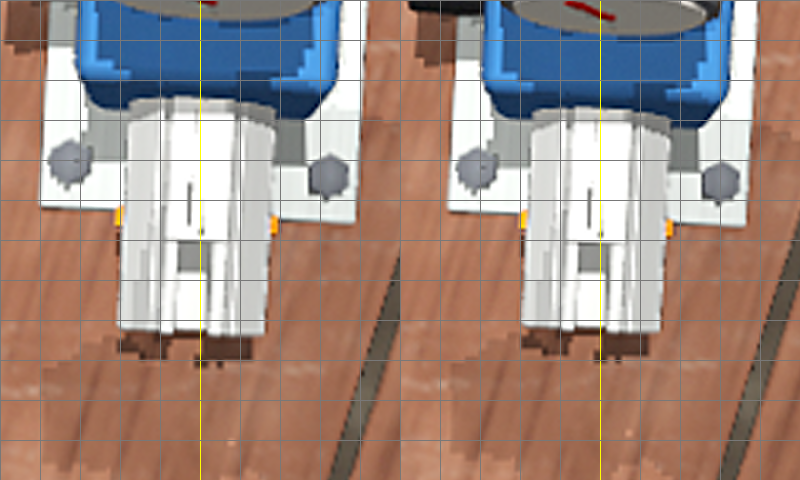

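The tube leans to −y: its left edge runs from (118,328) to (130,105). That puts the mouth at about (0.677, −0.068) with heading −2.9 degrees, and the plate edge agrees. I go back to the wand for the second grasp.

Request:
move_arm(
  plan=[
    [0, 0.4, -4.6, -5, 5, 1, 1],
    [0, 0.4, -4.6, -14.3, 17.8, 8, 1],
    [0, 0.4, -4.6, -14.3, 17.8, 9.6, 1],
    [0, 0.4, -4.6, -14.3, 17.8, 9.6, 1],
    [0, 0.4, -4.6, -14.3, 17.8, 9.6, 1],
  ],
)

```text
time_s: 8.6
position: [0.4686, -0.2457, 0.101]
tool_rot: [[0.997, 0.076, 0.003], [0.076, -0.997, -0.0], [0.003, 0.001, -1.0]]
ft_force: [2.0, -0.1, 1.1]
grip_width: 0.0854
gripper_force: 0.0
```

Request:
move_arm(
  plan=[
    [0, 0, 0, 0, 0, 0, 1],
    [0, 0, 0, 0, 0, 0, 1],
  ],
)

```text
time_s: 8.8
position: [0.4696, -0.245, 0.1014]
tool_rot: [[0.997, 0.074, 0.002], [0.074, -0.997, 0.001], [0.002, -0.0, -1.0]]
ft_force: [0.4, -0.7, 0.5]
grip_width: 0.0853
gripper_force: 0.0
```

```bash
python3 - <<'E'
from h import *
shift([.470,-.2445,.007],4.5)
p=shot("wrist")
for k in("wand_mid","wand_nose","wand_stripe"):
    for r in env.tip_of(k,p)[:1]: print(k,np.round(r["pixel"]),round(r["conf"],2),at(p,r["pixel"],.036 if k=="wand_stripe" else .018))
cv2.imwrite("pics/r2.png",rect(p,.50,-.24,.018,.1,.2,3000))
E
```

```text
shift cm [ 0.027  -0.044   9.4371] turn [array([-0.0278, -0.1206, -0.2392])]
wand_mid [331. 242.] 0.78 [ 0.4746 -0.2478  0.018 ]
wand_nose [331.  85.] 0.89 [ 0.5724 -0.2403  0.018 ]
wand_stripe [333. 252.] 0.8 [ 0.4746 -0.2491  0.036 ]
```

View pics/r2.png

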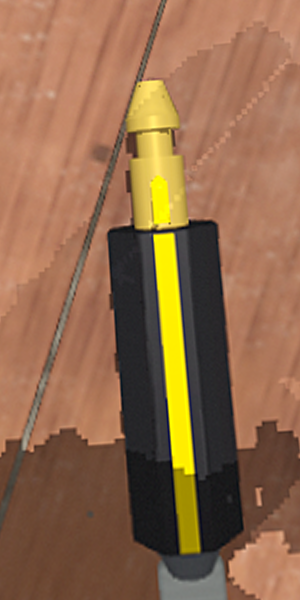

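The stripe is up and centred: grip centre line from (162,230) to (189,545), nose at (148,80). So the wand's middle is at (0.4735, −0.248), heading 4.8 degrees. Grasping.

Request:
move_arm(
  plan=[
    [0, 0, -0.5, 0, 0.33, 4.5, 1],
    [0, 0, -0.5, 0, 0.33, 7.5, 1],
    [0, 0, -0.5, 0, 0.33, 9, 1],
    [0, 0, -0.5, 0, 0.33, 9.4, 1],
    [0, 0, -0.5, 0, 0.33, 9.4, 1],
  ],
)

```text
time_s: 9.5
position: [0.4714, -0.2466, 0.0076]
tool_rot: [[0.996, 0.088, 0.003], [0.088, -0.996, -0.0], [0.003, 0.0, -1.0]]
ft_force: [-0.2, 0.3, 0.5]
grip_width: 0.0856
gripper_force: 0.0
```

Request:
move_arm(
  plan=[
    [0, 0, 0, 0, 0, 0, -1],
    [0, 0, 0, 0, 0, 0, -1],
    [0, 0, 0, 0, 0, 0, -1],
    [0, 0, 0, 0, 0, 0, -1],
    [0, 0, 0, 0, 0, 0, -1],
  ],
  squeeze=70,
)

```text
time_s: 10.0
position: [0.4713, -0.2474, 0.0083]
tool_rot: [[0.996, 0.086, 0.004], [0.086, -0.996, -0.001], [0.004, 0.002, -1.0]]
ft_force: [-1.1, -0.1, 6.5]
grip_width: 0.0342
gripper_force: 70.7
```

```bash
python3 -c "
from h import *
s=env.observe();print(s['ft_force'],s['wrist_torque'])"
```

```text
[-1.0819 -0.085   6.4761] [0.0387 0.0788 0.0329]
```

Request:
move_arm(
  plan=[
    [0, 0, 0, 0, 0, -2, -1],
    [0, 0, 0, 0, 0, -4, -1],
    [0, 0, 4, 3, -5, -4, -1],
    [0, 0, 7.8, 6, -10, -4, -1],
    [0, 0, 7.8, 9.5, -17.8, -4, -1],
  ],
)

```text
time_s: 10.5
position: [0.5327, -0.109, 0.0478]
tool_rot: [[0.999, -0.053, 0.003], [-0.053, -0.999, -0.0], [0.003, 0.0, -1.0]]
ft_force: [1.0, -0.3, -2.4]
grip_width: 0.0345
gripper_force: 70.3
```

Request:
move_arm(
  plan=[
    [0, 0, 0, 0, 0, 0, -1],
    [0, 0, 0, 0, 0, 0, -1],
  ],
)

```text
time_s: 10.7
position: [0.5321, -0.1092, 0.0476]
tool_rot: [[0.999, -0.047, 0.002], [-0.047, -0.999, -0.0], [0.002, 0.0, -1.0]]
ft_force: [-0.7, -1.2, -2.0]
grip_width: 0.0345
gripper_force: 70.5
```

```bash
python3 - <<'E'
from h import *
s=env.observe();print(s["position"],s["tool_rot"],s["ft_force"])
p=shot("wrist")
for k in("wand_nose","coupler_mouth","coupler_mark"):
    for r in env.tip_of(k,p)[:2]: print(k,np.round(r["pixel"]),round(r["conf"],2),at(p,r["pixel"],.058 if k=="wand_nose" else H[k]))
shift([.5512,-.0616,.0113],-2.9)
E
```

```text
[ 0.5321 -0.1092  0.0476] [[ 0.9989 -0.047   0.0022]
 [-0.047  -0.9989 -0.0001]
 [ 0.0022  0.     -1.    ]] [-0.7269 -1.1801 -2.0102]
wand_nose [321.  54.] 0.71 [ 0.6345 -0.1121  0.058 ]
coupler_mouth [150. 470.] 0.94 [0.3727 0.0374 0.021 ]
shift cm [ 1.6867 -5.0772  3.6301] turn [array([-0.0038, -0.1329, -0.0424])]
```

Request:
move_arm(
  plan=[
    [0, -0.1, 0, 0.8, -3, 0, -1],
    [0, -0.1, 0, 1.6, -5.05, 1.5, -1],
    [0, -0.1, 0, 1.6, -5.05, 3, -1],
    [0, -0.1, 0, 1.6, -5.05, 3.63, -1],
    [0, -0.1, 0, 1.6, -5.05, 3.63, -1],
  ],
)

```text
time_s: 11.4
position: [0.55, -0.0614, 0.0106]
tool_rot: [[0.999, -0.051, -0.001], [-0.051, -0.999, 0.001], [-0.001, -0.001, -1.0]]
ft_force: [-0.1, 0.4, -1.7]
grip_width: 0.0342
gripper_force: 70.5
```

```bash
python3 - <<'E'
from h import *
s=env.observe();print(s["position"],s["tool_rot"],s["ft_force"])
p=shot("wrist")
im=rect(p,.66,-.07,.021,.12,.15,4000).copy()
a=np.radians(-2.9)
def L(x,y): return int((.66+.075-x)*0+(-.07+.06-y)*4000),int((.66+.075-x)*4000)
cv2.line(im,L(.58,-.068-(.58-.677)*np.tan(2.9*np.pi/180)),L(.73,-.068-(.73-.677)*np.tan(2.9*np.pi/180)),(0,0,255),1)
im=cv2.resize(im,None,fx=.95,fy=.95); cv2.imwrite("pics/r3.png",im)
shift([.5512,-.0616,.0113],-2.9)
E
```

```text
[ 0.55   -0.0614  0.0106] [[ 0.9987 -0.0509 -0.001 ]
 [-0.0509 -0.9987  0.0006]
 [-0.001  -0.0005 -1.    ]] [-0.051   0.4166 -1.7343]
shift cm [0.0833 0.003  0.002 ] turn [array([-0.0111, -0.0136, -0.0222])]
```

View pics/r3.png

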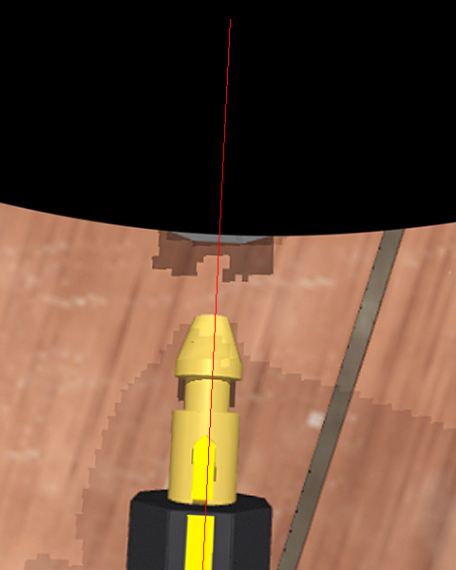

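The nose tip at (210,315) sits about 1.5 mm left of the bore line at (216,315), and the heading is fine. I correct by 1.4 mm and advance.

Request:
move_arm(
  plan=[
    [0, 0, 0, 0, 0.14, -0.05, -1],
    [0, 0, 0, 1, 0.14, -0.05, -1],
    [0, 0, 0, 2, 0.14, -0.05, -1],
    [0, 0, 0, 2.8, 0.14, -0.05, -1],
    [0, 0, 0, 3.2, 0.14, -0.05, -1],
  ],
)

```text
time_s: 11.95
position: [0.5836, -0.0637, 0.0119]
tool_rot: [[0.999, -0.049, 0.002], [-0.049, -0.999, -0.0], [0.002, 0.0, -1.0]]
ft_force: [0.4, 0.4, -1.5]
grip_width: 0.0346
gripper_force: 70.6
```

Request:
move_arm(
  plan=[
    [0, 0, 0, 0.4, 0, 0, -1],
    [0, 0, 0, 0.8, 0, 0, -1],
    [0, 0, 0, 0.8, 0, 0, -1],
  ],
)

```text
time_s: 12.25
position: [0.5908, -0.064, 0.0118]
tool_rot: [[0.999, -0.049, 0.001], [-0.049, -0.999, -0.0], [0.001, -0.0, -1.0]]
ft_force: [-0.7, -0.1, -1.2]
grip_width: 0.0344
gripper_force: 70.6
```

Request:
move_arm(
  plan=[
    [0, 0, 0, 0.4, 0.02, 0, -1],
    [0, 0, 0, 0.8, 0.04, 0, -1],
    [0, 0, 0, 1.2, 0.04, 0, -1],
    [0, 0, 0, 1.2, 0.04, 0, -1],
  ],
)

```text
time_s: 12.65
position: [0.6029, -0.0651, 0.0118]
tool_rot: [[0.999, -0.049, 0.001], [-0.049, -0.999, -0.0], [0.001, -0.0, -1.0]]
ft_force: [0.7, 0.9, -3.2]
grip_width: 0.0342
gripper_force: 70.6
```

Request:
move_arm(
  plan=[
    [0, 0, 0, 0.3, 0, 0.03, -1],
    [0, 0, 0, 0.6, 0, 0.05, -1],
    [0, 0, 0, 0.8, 0, 0.05, -1],
    [0, 0, 0, 0.8, 0, 0.05, -1],
  ],
)

```text
time_s: 13.05
position: [0.6101, -0.0652, 0.011]
tool_rot: [[0.999, -0.049, -0.001], [-0.049, -0.999, 0.0], [-0.001, -0.0, -1.0]]
ft_force: [-2.6, 0.7, -1.6]
grip_width: 0.0345
gripper_force: 70.5
```

Request:
move_arm(
  plan=[
    [0, 0, 0, 0.3, 0, 0, -1],
    [0, 0, 0, 0.6, 0, 0, -1],
    [0, 0, 0, 0.6, 0, 0, -1],
  ],
)

```text
time_s: 13.35
position: [0.6164, -0.0655, 0.0112]
tool_rot: [[0.999, -0.049, 0.0], [-0.049, -0.999, 0.0], [0.0, -0.0, -1.0]]
ft_force: [-1.5, 0.5, -3.4]
grip_width: 0.0345
gripper_force: 70.5
```

Request:
move_arm(
  plan=[
    [0, 0, 0, 0.3, 0, 0, -1],
    [0, 0, 0, 0.4, 0, 0, -1],
    [0, 0, 0, 0.4, 0, 0, -1],
  ],
)

```text
time_s: 13.65
position: [0.6201, -0.0657, 0.0111]
tool_rot: [[0.999, -0.049, -0.0], [-0.049, -0.999, 0.0], [-0.0, -0.0, -1.0]]
ft_force: [-3.6, 0.7, -3.2]
grip_width: 0.0345
gripper_force: 70.5
```

Request:
move_arm(
  plan=[
    [0, 0, 0, 0.2, 0, 0, -1],
    [0, 0, 0, 0.3, 0, 0, -1],
    [0, 0, 0, 0.3, 0, 0, -1],
  ],
)

```text
time_s: 13.95
position: [0.6234, -0.0659, 0.0112]
tool_rot: [[0.999, -0.049, 0.001], [-0.049, -0.999, 0.0], [0.001, -0.0, -1.0]]
ft_force: [-2.8, 1.1, -3.1]
grip_width: 0.0342
gripper_force: 70.4
```

Request:
move_arm(
  plan=[
    [0, 0, 0, 0.2, 0, 0, -1],
    [0, 0, 0, 0.2, 0, 0, -1],
  ],
)

```text
time_s: 14.15
position: [0.6238, -0.0659, 0.0109]
tool_rot: [[0.999, -0.05, -0.004], [-0.05, -0.999, 0.001], [-0.004, -0.001, -1.0]]
ft_force: [-10.7, -0.2, -1.1]
grip_width: 0.0343
gripper_force: 70.7
```

Request:
move_arm(
  plan=[
    [0, 0, 0, 0.1, 0, 0, -1],
    [0, 0, 0, 0.1, 0, 0, -1],
  ],
)

```text
time_s: 14.35
position: [0.6238, -0.0659, 0.0109]
tool_rot: [[0.999, -0.05, -0.006], [-0.05, -0.999, 0.001], [-0.006, -0.001, -1.0]]
ft_force: [-14.8, -0.6, 2.3]
grip_width: 0.0341
gripper_force: 71.1
```

```bash
python3 - <<'E'
from h import *
s=env.observe();print(s["position"],s["ft_force"])
c=[]
for n in ("side","scene"):
    p=shot(n); x,y=(272,242) if n=="side" else (350,246)
    c.append(cv2.resize(p["color"][y-45:y+45,x-45:x+45,::-1],(400,400),interpolation=cv2.INTER_CUBIC))
cv2.imwrite("pics/t2.png",np.hstack(c))
E
```

```text
[ 0.6238 -0.0659  0.0109] [-14.7922  -0.6427   2.3047]
```

View pics/t2.png

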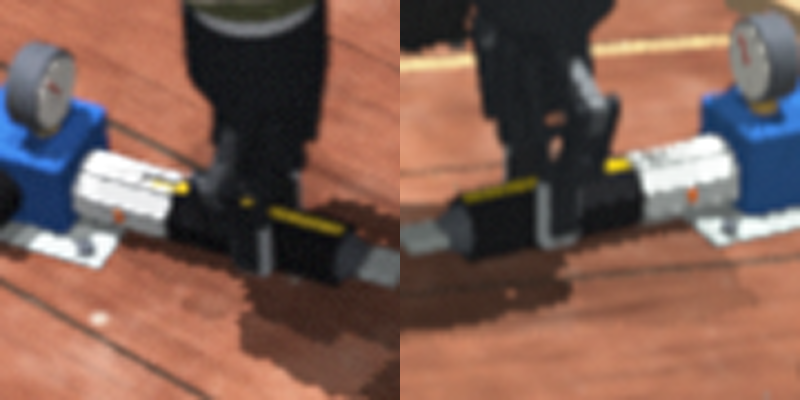

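The grip's end meets the mouth, and the key is in the slot in line with the mark. I ease off and tug lightly to test the latches.

Request:
move_arm(
  plan=[
    [0, 0, 0, -0.3, 0, 0, -1],
    [0, 0, 0, -0.6, 0, 0, -1],
    [0, 0, 0, -0.6, 0, 0, -1],
  ],
)

```text
time_s: 14.75
position: [0.6217, -0.066, 0.0118]
tool_rot: [[0.999, -0.05, 0.005], [-0.05, -0.999, -0.0], [0.005, 0.0, -1.0]]
ft_force: [4.4, 1.1, -5.9]
grip_width: 0.0342
gripper_force: 70.2
```

It holds under a 4 N pull after springing back 2 mm, so it is locked. I relax and release.

Request:
move_arm(
  plan=[
    [0, 0, 0, 0.15, 0, 0, -1],
    [0, 0, 0, 0.15, 0, 0, 0.3],
    [0, 0, 0, 0.15, 0, 0, 1],
    [0, 0, 0, 0.15, 0, 0, 1],
    [0, 0, 0, 0.15, 0, 0, 1],
  ],
)

```text
time_s: 15.25
position: [0.6221, -0.0661, 0.0116]
tool_rot: [[0.999, -0.05, 0.001], [-0.05, -0.999, -0.0], [0.001, 0.0, -1.0]]
ft_force: [0.9, 0.3, 0.6]
grip_width: 0.0855
gripper_force: 0.0
```

Request:
move_arm(
  plan=[
    [0, 0, 0, 0, 0, -3, 1],
    [0, 0, 0, 0, 0, -7, 1],
    [0, 0, 0, -4, 0, -12, 1],
    [0, 0, 0, -8, 0, -15, 1],
    [0, 0, 0, -8, 0, -15, 1],
  ],
)

```text
time_s: 15.75
position: [0.5404, -0.0618, 0.1649]
tool_rot: [[0.999, -0.05, 0.005], [-0.05, -0.999, -0.002], [0.005, 0.001, -1.0]]
ft_force: [1.4, 0.3, 0.9]
grip_width: 0.0856
gripper_force: 0.0
```

```bash
python3 - <<'E'
from h import *
s=env.observe();print(s["position"],s["ft_force"],s["time_s"])
p=shot("wrist")
for k in("wand_mid","wand_stripe","coupler_mark"):
    for r in env.tip_of(k,p)[:2]: print(k,np.round(r["pixel"]),round(r["conf"],2),at(p,r["pixel"],{"wand_mid":.021}.get(k,.039)))
im=rect(p,.65,-.07,.021,.1,.2,2900)
p=shot("side");b=cv2.resize(p["color"][190:290,215:315,::-1],(500,580),interpolation=cv2.INTER_CUBIC)
cv2.imwrite("pics/r4.png",np.hstack([im,b]) if im.shape[0]==580 else im)
E
```

```text
[ 0.5404 -0.0618  0.1649] [1.4298 0.2982 0.8969] 15.75
wand_mid [321. 120.] 0.73 [ 0.6241 -0.0633  0.021 ]
wand_stripe [321. 118.] 0.95 [ 0.6244 -0.0631  0.039 ]
coupler_mark [218. 374.] 0.64 [0.411 0.043 0.039]
coupler_mark [324. 116.] 0.37 [ 0.6257 -0.0653  0.039 ]
```

View pics/r4.png

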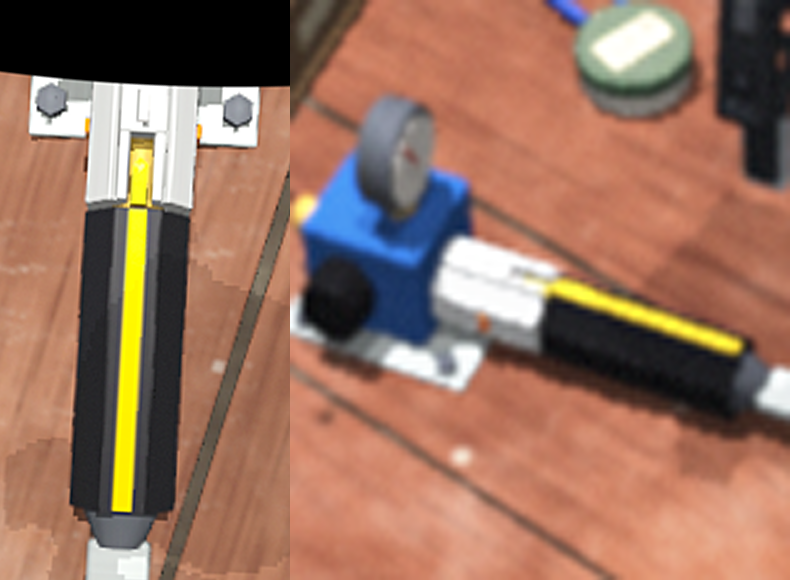

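The wand sits home with about a 2 mm gap at most (rows 205–210). The stripe is up, the key is in the slot, both latch buttons look flush, and the gripper is clear.

```bash
python3 -c "
from rig import env
print(env.close_job())"
```

```text
the job is handed in; nothing more can be done
None
```

The job is handed in: I rolled the wand stripe-up on the bench and let go, then took it again and pushed it into the blue coupler until it locked; it held under a 4 N tug and stayed put when released, though no verdict came back.

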